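# Draw a calibration weight from under a glass riser with a hand reacher

## Task

A nickel-plated 500 g calibration weight has slid under the low glass riser. Pick up the reacher by its handle, run its open jaws in on both sides of the weight, squeeze the trigger just enough to hold the weight without marking the plating, and draw it out, still held in the jaws, to stand upright on the round green felt pad; then let go of the reacher so that it is left standing on the table and its jaws open. Do not touch the weight with the fingers or the arm, and leave the compass, ring box and hand mirror where they are.

Things in the scene. Friction and masses are not known exactly. Their poses are not given: they have to be found in the camera images.
- weight_mid (a point): Nickel-plated weight: upright cylinder 40 mm wide, 44 mm tall, small knob on top (to 58 mm); 0.43 to 0.6 kg. Point on its axis, 22 mm above its foot. Starts upright under the glass, 35 to 60 mm in from the front edge. Each jaw must press it with over 3 N to drag it safely (it slips at 2 to 3 N); over 10 N (knocks too) marks the plating. Aim at 6 N.
- reacher_grip (a point): Reacher, 0.4 kg, stands and slides on its flat sole (75 x 60 mm, 14 mm thick). Point: mid-handle, 75 mm above the sole. x forward to the jaws, y to the trigger side, z up. Handle: two upright plates 34 mm along x, 66 mm over their outer faces: blue fixed plate (y -33 mm, 12 to 110 mm above the table), orange trigger plate (y +33 mm, 36 to 110 mm). Pinch both along y.
- trigger (a joint): Trigger travel in m, 0 at rest, up to 0.035: the orange plate moves straight towards the blue one against a spring of 5 N plus 0.1 N per mm, and springs back. The jaw on its side closes 1 mm per mm of travel. That jaw sits on a 3 N/mm spring: once both jaws bear on the weight, each further mm adds about 3 N at each jaw, and as much at the trigger.
- jaw_zone (a point): Where a thing to be gripped belongs between the reacher's jaws: 150 mm forward of the handle's middle, on its centre line, 22 mm above the table; axes as the reacher. Two upright black jaw plates along x, 8 mm thick, 10 to 36 mm above the table, ending 27 mm ahead of this point; at rest their inner faces are at y +32 and about -32 mm.
- crossbar (a point): Middle of the reacher's crossbar (112 mm wide, 12 mm along x, 26 mm high), 104 mm forward of the handle's middle; a 26 mm high shaft joins them. The jaw on the -y side (brass thumb screw) is clamped firmly anywhere within 6 mm either side of y -32 mm; the setting is not reported, so where the jaws bite must be felt.
- riser: The fixed glass riser. Origin: middle of the lower front edge of its opening, on the table; x points inwards (away from the robot), y along the front edge, z up. The clear top is 130 mm deep (x 0 to 130) and 260 mm wide, its underside 72 mm and its top 80 mm above the table. The opening faces -x and is 240 mm wide (y -120 to +120); side walls 10 mm thick, closed behind at x = 120 mm.
- pad_center (a point): Centre of the round green felt pad, 80 mm in diameter, flush with the table, 50 mm before the riser's front edge.
- compass: Silver pocket compass lying on the table, 48 mm in diameter, 14 mm thick; a bystander. Origin under its centre.
- ring_box: Closed burgundy plastic ring box, 55 x 55 x 45 mm; a bystander. Origin under its centre.
- mirror: Tortoiseshell hand mirror lying flat, round head 100 mm in diameter, 11 mm thick, handle to 160 mm from the head's centre along -x; a bystander. Origin under the head's centre.
- vise: Small cast-iron vise bolted to the table, 110 x 90 mm base, its screw handle to 86 mm before its origin (-x), 105 mm tall; an obstacle. Origin under the base's centre.
Things that resemble listed ones, but are neither listed nor needed, are in the scene too. Of the things that look like the part that bears reacher_grip, the smaller one is meant.

How it is judged:
On the way, in this order (a step that is already met when the one before it is completed fails the run):
1. both jaws hold the weight (each with more than 2 N) while it is still under the glass (x of weight_mid in the frame of riser above 0.022 m and contact force between each of jaw_set_c0, jaw_move_c0 and weight above 2 N), for 0.3 s.
2. the weight is out in front of the glass, still held in both jaws (x of weight_mid in the frame of riser below -0.022 m and contact force between each of jaw_set_c0, jaw_move_c0 and weight above 1 N), for 0.1 s.
At the end, for the whole second after the job is handed in: The weight stands upright (within 0.1 rad) on the table, wholly on the felt pad (its axis within 20 mm of the pad's centre), the open jaws no longer press on it (under 0.3 N), and the reacher stands on its sole on the table, released (horizontal distance between weight_mid and pad_center below 0.02 m and height (world z) of weight_mid below 0.027 m and angle between each of weight_mid, reacher_grip's own z axis and vertical below 0.1 rad and contact force between reacher and weight below 0.3 N and height (world z) of reacher_grip below 0.08 m); the robot touches nothing.
It fails at once if a jaw or any part of the reacher presses the weight with more than 10 N (contact force between any of jaw_set_c0, jaw_move_c0, reacher_c3, reacher_c4 and weight above 10 N).
It fails at once if the fingers or the arm touch the weight (contact force between any of the fingers, the arm and weight above 0.3 N).
It fails at once if the weight is tipped by more than 0.35 rad or lifted more than 25 mm off the table (angle between weight_mid's own z axis and vertical above 0.35 rad or height (world z) of weight_mid above 0.047 m).
It fails at once if the compass, ring box or hand mirror is moved by more than 10 mm (distance of any of compass, ring_box, mirror from where it was at the start of the episode above 0.01 m).
It also fails if it takes over 72 s, if anything falls off the work surface, if the arm or the gripper's body presses on something with over 40 N, if the wrist force passes 120 N, or if a joint passes its speed limit or range.

## Robot

A 7-joint arm with a two-finger parallel gripper is mounted at the origin on the work surface. World frame = base frame: x ahead of the robot, y to its left, z up, the work surface at z = 0. Lengths are in m, angles in rad, forces in N, time in s.
With the tool pointing down it reaches from about 0.4 to 0.9 m from the base axis. Payload 5.6 kg.
Tool frame: the origin (TCP) lies at the very end of the fingers, on their centre line; the grasp point (between the pads) lies 19 mm behind it; x points along the fingers, y is the direction in which the jaws open and shut, and the axes are right-handed (so a half turn about x gives the same grasp; the last joint's range is limited). The gripper opens to 92 mm and grips with 3 to 60 N. Pads are 20 mm wide; open, the fingers measure 128 mm over their backs; the gripper's body (75 mm by 189 mm) begins 69 mm behind the grasp point.
Start: joints at [1.245, 0.468, -0.012, 1.603, 0.006, 1.071, -0.056], TCP at [0.181, -0.624, 0.215] pointing down, gripper open.
Joint ranges: [-2.53, 2.53], [-0.31, 2.02], [-1.57, 1.55], [0.28, 2.44], [-1.29, 4.43], [0.15, 1.84], [-2.92, 2.92]. Speed limits (rad/s): [2.57, 2.57, 3.14, 3.14, 3.14, 3.14, 3.14].

## Interface

Orientations are given as a rotation vector (axis times angle).
In Python, from station import arm, hand, kinematics, camera gives the robot as it stands. Calls block until the motion is done:
- arm.movep(position, orientation): joint-space move of the TCP to a pose.
- arm.line_to(position, velocity=0.15, rotation=None): straight line of the TCP; rotation=None keeps the orientation; velocity is the mean speed in m/s.
- arm.goto_joints(angles): joint-space move.
- hand.grip(opening): opening from 0.0 (shut) to 1.0 (fully open); the grip force is fixed at half the most; returns when the fingers have stopped.
- arm.dwell(seconds).
- kinematics.inverse_kinematics(position, orientation): joint angles nearest the present ones, or None.
- arm.get_state(): the state.
- camera(name): name is "scene" or "top" or "wrist"; returns a dict with "pixels" (480x640x3 uint8, red, green, blue), "intrinsics" (3x3 intrinsics, pixels), "R" (3x3) and "t" (3): a world point X has camera coordinates R X + t. Camera axes: x right, y down, z forward; pixel columns grow to the right and rows downward; lengths in m; the calibration is good to about 2 mm. A picture is of the moment at which its call begins. There is no depth.
A pose or a line that the arm cannot do raises arm.MotionError and nothing moves.
- arm.hand_in(): hands the job in, once; it reports no verdict.
The state is a dict: "time_s": time; "joint_positions": joint angles; "dq": joint speeds; "effort": joint torques, N m; "ee_pos": TCP position; "orientation": TCP orientation; "wrist_force": force on the tool from outside, world axes, zero at the start; "moment": the same for the moment, N m; "grip_width": opening from 0.0 (shut) to 1.0 (fully open).
Only numpy, scipy, OpenCV 4.12 (cv2) and the standard library are available. Lean on these libraries where they do the work, as an engineer would, in place of code of your own. Each camera call takes 0.05 s, during which the arm holds its last target.

## Working session

There is one attempt and no reset: what is moved stays moved. The work goes in short steps, each a Python script; the robot and the scene stay as the last script left them, time stands still between calls to the robot, and variables do not carry over. Pictures are saved under pics/ and viewed, and the job is handed in when it is done.

```bash
ls; mkdir -p pics; python3 - <<'E'
from station import arm,hand,kinematics,camera
import cv2
print(arm.get_state())
for n in("scene","top","wrist"):
    c=camera(n); cv2.imwrite(f"pics/{n}0.png",c["pixels"][:,:,::-1]); print(n,c["intrinsics"],c["R"],c["t"])
E
```

```text
pics
{'time_s': 0.0, 'joint_positions': array([ 1.244976  ,  0.46835263, -0.01159005,  1.60360127,  0.00603452,
        1.07138441, -0.05631562]), 'dq': array([-4.47079551e-05,  4.08734774e-04,  1.00217502e-03,  1.63340089e-04,
       -2.99966470e-05, -1.51436066e-03, -4.96087213e-05]), 'effort': array([ 2.76670444e-04, -5.20565343e+01, -1.22580741e-02, -2.43752789e+01,
       -5.67230280e-02,  1.73211575e-02,  1.76981348e-04]), 'ee_pos': array([ 0.18115017, -0.62365756,  0.21366553]), 'orientation': array([ 2.07014588,  0.29642885, -2.07097318]), 'wrist_force': array([-0.32535414, -0.82893881, -0.23764041]), 'moment': array([ 0.03202412,  0.03176659, -0.01472201]), 'grip_width': 0.9995013452460846}
scene [[572.94915772   0.         329.51581257]
 [  0.         572.94915772 237.73988816]
 [  0.           0.           1.        ]] [[-0.48500042  0.87437569 -0.01554814]
 [ 0.59202269  0.3151949  -0.7417286 ]
 [-0.64364876 -0.36894354 -0.6705199 ]] [ 0.2843899  -0.21716408  1.89866068]
top [[553.18464545   0.         323.72787595]
 [  0.         553.18464545 247.97041311]
 [  0.           0.           1.        ]] [[-4.92191116e-03 -9.99987747e-01 -5.28965418e-04]
 [-9.86631614e-01  4.94233766e-03 -1.62891472e-01]
 [ 1.62892090e-01 -2.79843349e-04 -9.86643851e-01]] [-0.03305845  0.52557847  1.25618299]
wrist [[359.64991887   0.         321.76118286]
 [  0.         359.64991887 243.18269716]
 [  0.           0.           1.        ]] [[ 0.279193   -0.960232   -0.00240183]
 [-0.93203975 -0.27159593  0.23986988]
 [-0.23098306 -0.06473139 -0.97080208]] [-0.64838052 -0.02720883  0.39010424]
```

View pics/scene0.png

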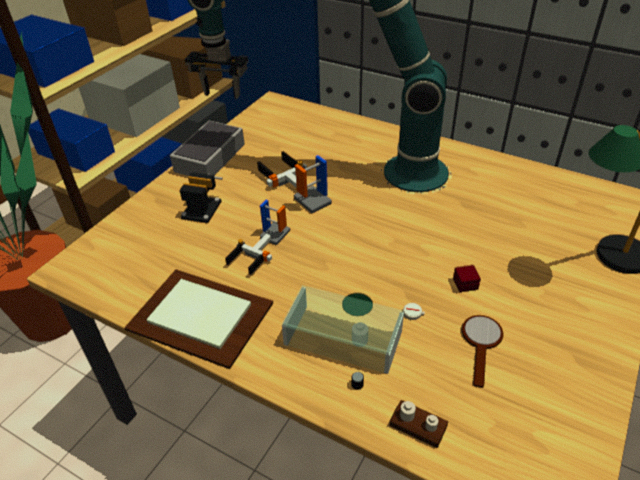

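View pics/top0.png

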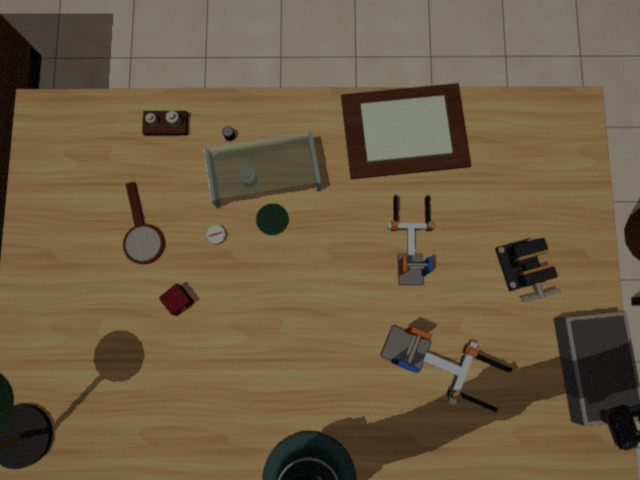

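View pics/wrist0.png

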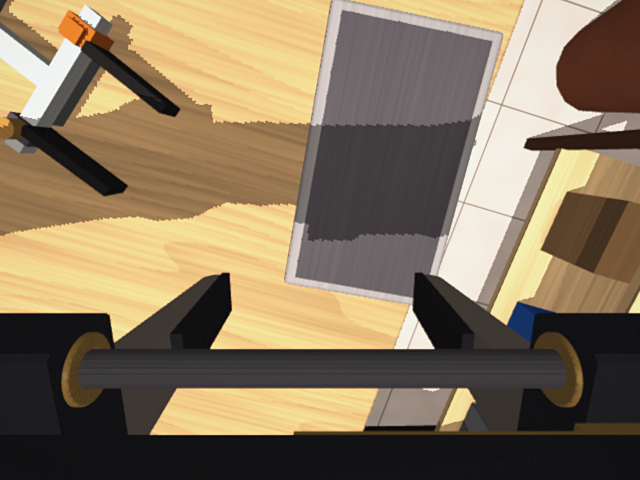

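```bash
cat > h.py <<'E'
import numpy as np,cv2
def ray(c,u,v):
    K,R,t=c["intrinsics"],np.array(c["R"]),np.array(c["t"])
    d=R.T@np.linalg.solve(K,[u,v,1.]); return -R.T@t,d
def onz(c,u,v,z):
    o,d=ray(c,u,v); return o+d*(z-o[2])/d[2]
def proj(c,X):
    p=c["intrinsics"]@(np.array(c["R"])@np.array(X)+c["t"]); return p[:2]/p[2]
def tri(c1,p1,c2,p2):
    o1,d1=ray(c1,*p1);o2,d2=ray(c2,*p2)
    A=np.stack([d1,-d2],1); s=np.linalg.lstsq(A,o2-o1,rcond=None)[0]
    a=o1+d1*s[0];b=o2+d2*s[1]; return (a+b)/2,np.linalg.norm(a-b)
E
python3 - <<'E'
import cv2
t=cv2.imread("pics/top0.png"); s=cv2.imread("pics/scene0.png")
cv2.imwrite("pics/t_r.png",cv2.resize(t[120:250,190:340],None,fx=5,fy=4.5,interpolation=2)[:600])
cv2.imwrite("pics/t_g.png",cv2.resize(t[185:300,360:490],None,fx=5,fy=5,interpolation=2))
cv2.imwrite("pics/s_g.png",cv2.resize(s[190:290,215:315],None,fx=6,fy=6,interpolation=2))
cv2.imwrite("pics/s_r.png",cv2.resize(s[280:380,270:430],None,fx=5,fy=5,interpolation=2))
E
```

```text
(no output)
```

View pics/t_r.png

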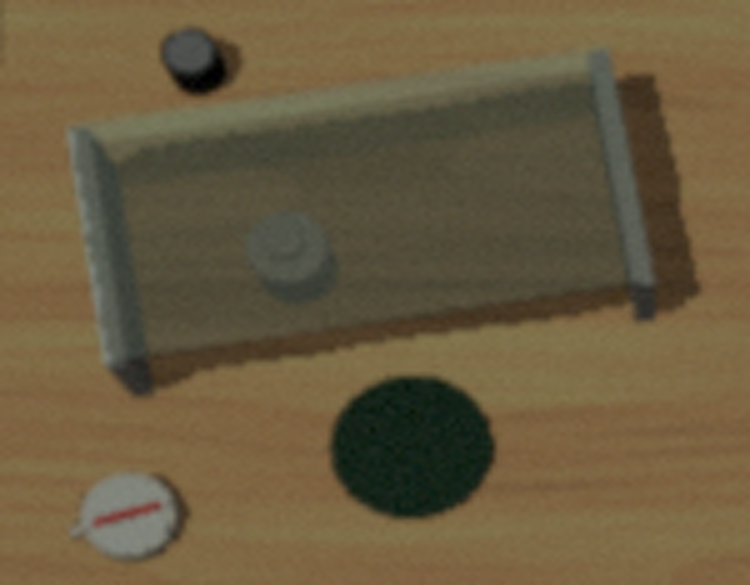

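View pics/t_g.png

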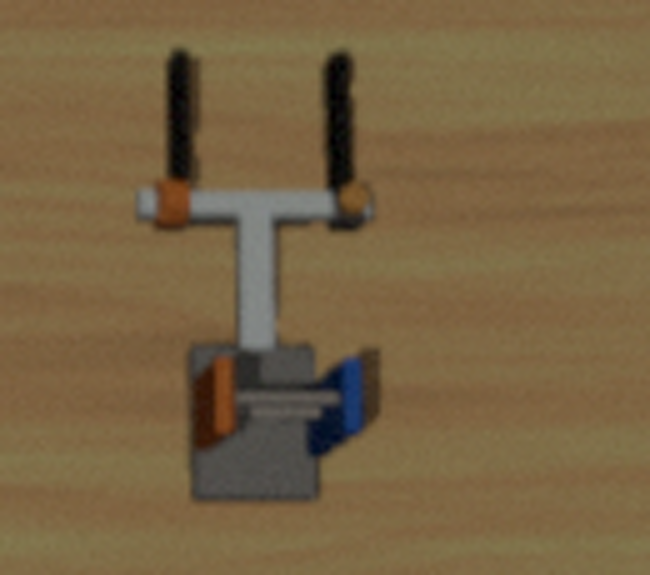

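View pics/s_g.png

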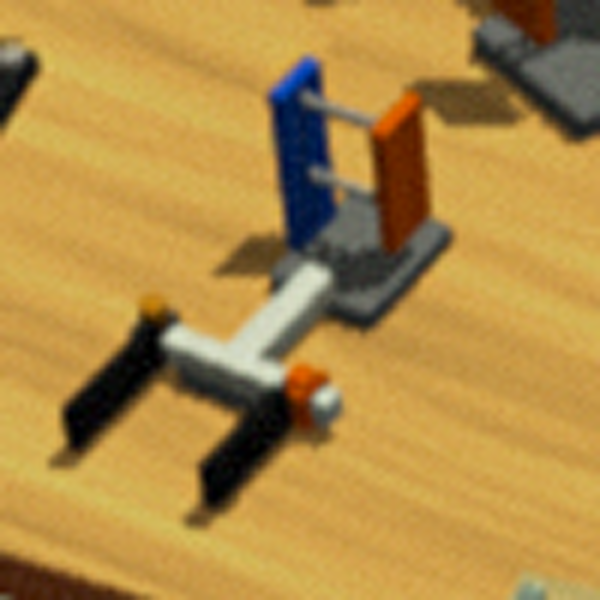

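View pics/s_r.png

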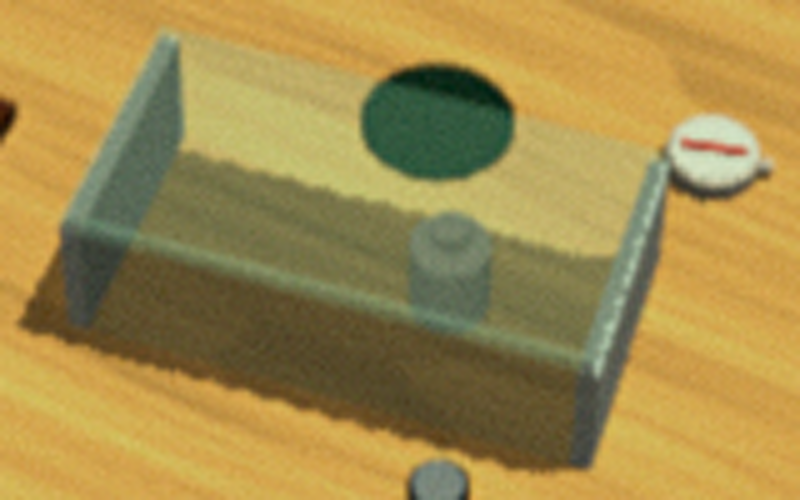

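```bash
cat > m1.py <<'E'
from station import camera
from h import *
T,S=camera("top"),camera("scene")
np.set_printoptions(precision=4,suppress=True)
tr=lambda u,v:(190+(u+.5)/5-.5,120+(v+.5)/4.5-.5)
tg=lambda u,v:(360+(u+.5)/5-.5,185+(v+.5)/5-.5)
sg=lambda u,v:(215+(u+.5)/6-.5,190+(v+.5)/6-.5)
sr=lambda u,v:(270+(u+.5)/5-.5,280+(v+.5)/5-.5)
fl,fr,bl,br=[onz(T,*tr(*p),.08)[:2] for p in((108,362),(653,287),(70,130),(608,52))]
print("riser top FL FR BL BR",fl,fr,bl,br,"w",np.linalg.norm(fl-fr),np.linalg.norm(bl-br),"d",np.linalg.norm(fl-bl),np.linalg.norm(fr-br))
for a,b in((fr,fl),(br,bl)): d=b-a; print("yaw",np.arctan2(-d[0],d[1]))
for a,b in((fr,br),(fl,bl)): d=b-a; print("yaw",np.arctan2(d[1],d[0]))
print("origin",(fl+fr)/2)
sc=[onz(S,*sr(*p),.08)[:2] for p in((660,158),(168,38),(590,362),(68,225))]
print("scene FL FR BL BR",*sc,"origin",(sc[0]+sc[1])/2)
for C,n in((T,"T"),(S,"S")):
    p=C["pixels"].astype(int); m=((p[...,1]>p[...,0]*1.5)&(p[...,1]>p[...,2]*1.15)&(p[...,1]<140)).astype(np.uint8)
    k,l,st,ce=cv2.connectedComponentsWithStats(m)
    for i in range(1,k):
        if st[i,4]>150: print(n,"pad?",ce[i],st[i],onz(C,*ce[i],0))
print("weight knob T",onz(T,*tr(287,238),.058),"top S",onz(S,*sr(452,233),.058),tri(T,tr(287,238),S,sr(452,233)))
print("face T",onz(T,*tr(287,250),.044))
print("face S",onz(S,*sr(450,241),.044))
print("crossbar T ends z.049",onz(T,*tg(137,200),.04),onz(T,*tg(374,205),.04))
print("blue top",tri(T,tg(351,393),S,sg(297,78)),"orange",tri(T,tg(225,393),S,sg(397,110)))
print("jaw tips L R",onz(T,*tg(180,50),.036),onz(T,*tg(340,52),.036))
print("jaw roots",onz(T,*tg(180,183),.036),onz(T,*tg(340,190),.036))
print("sole corners",[onz(T,*tg(*p),.014)[:2] for p in((192,345),(316,345),(190,498),(318,499))])
print("compass",onz(T,*tr(130,514),.014))
E
python3 m1.py
```

```text
riser top FL FR BL BR [0.633  0.2242] [ 0.6716 -0.0282] [0.7578 0.2456] [ 0.7993 -0.0074] w 0.255356041285985 0.25641612339805636 d 0.12656747420313014 0.12934261667626298
yaw 0.15167934942364455
yaw 0.1625598847481232
yaw 0.16132578220496196
yaw 0.16979383832790246
origin [0.6523 0.098 ]
scene FL FR BL BR [0.6396 0.2252] [ 0.6831 -0.0191] [0.7621 0.2455] [0.8062 0.0008] origin [0.6614 0.1031]
T pad? [272.035  218.8997] [257 205  31  29 628] [0.6053 0.0906 0.    ]
T pad? [  4.8136 401.6223] [  0 375  13  55 413] [0.1746 0.7066 0.    ]
S pad? [ 18.2812 147.5783] [   0   63   36  166 2848] [ 0.5195 -1.3089  0.    ]
S pad? [617.9806 149.8187] [ 589  125   51   48 1804] [-0.4469  0.5656  0.    ]
S pad? [357.084  304.1004] [343 294  29  21 488] [0.6062 0.0921 0.    ]
weight knob T [0.7055 0.1457 0.058 ] top S [0.71   0.1516 0.058 ] (array([0.7066, 0.148 , 0.0523]), np.float64(0.0034288847008712817))
face T [0.7032 0.1476 0.044 ]
face S [0.7045 0.148  0.044 ]
crossbar T ends z.049 [ 0.5813 -0.1859  0.04  ] [ 0.5783 -0.2982  0.04  ]
blue top (array([ 0.4788, -0.27  ,  0.1086]), np.float64(0.001744434642212622)) orange (array([ 0.4788, -0.2139,  0.1106]), np.float64(0.0015791066102272338))
jaw tips L R [ 0.6555 -0.2088  0.036 ] [ 0.6541 -0.2855  0.036 ]
jaw roots [ 0.5903 -0.2071  0.036 ] [ 0.5865 -0.2831  0.036 ]
sole corners [array([ 0.5156, -0.2137]), array([ 0.5153, -0.2732]), array([ 0.4421, -0.2108]), array([ 0.4413, -0.2716])]
compass [0.5661 0.225  0.014 ]
```

```bash
cat >> h.py <<'E'
from scipy.spatial.transform import Rotation as Ro
def ori(yaw,s=1):
    y=np.array([-np.sin(yaw),np.cos(yaw),0])*s; x=np.array([0,0,-1.]); z=np.cross(x,y)
    return Ro.from_matrix(np.stack([x,y,z],1)).as_rotvec()
E
python3 - <<'E'
from h import *
from station import *
np.set_printoptions(precision=3,suppress=True)
print(Ro.from_rotvec(arm.get_state()["orientation"]).as_matrix())
for s in(1,-1):
  for p,y in(((.479,-.2425,.2),-.025),((.479,-.2425,.041),-.025),((.47,-.1,.041),.25),((.46,0,.041),.516),((.5565,.06,.041),.516),((.4755,.017,.041),.516)):
    print(s,p,y,kinematics.inverse_kinematics(p,ori(y,s)))
E
```

```text
[[-0.     0.279 -0.96 ]
 [ 0.001 -0.96  -0.279]
 [-1.    -0.001  0.   ]]
1 (0.479, -0.2425, 0.2) -0.025 [ 0.988  0.396 -0.72   1.859  0.307  1.     1.684]
1 (0.479, -0.2425, 0.041) -0.025 [ 0.875  0.62  -0.596  1.965  0.523  0.713  1.506]
1 (0.47, -0.1, 0.041) 0.25 [ 0.708  0.579 -0.694  2.093  0.596  0.673  1.433]
1 (0.46, 0, 0.041) 0.516 [ 0.799  0.783 -1.112  2.125  0.964  0.878  1.179]
1 (0.5565, 0.06, 0.041) 0.516 [ 0.62   0.921 -1.115  1.891  0.995  1.021  1.138]
1 (0.4755, 0.017, 0.041) 0.516 [ 0.753  0.806 -1.113  2.089  0.97   0.902  1.152]
-1 (0.479, -0.2425, 0.2) -0.025 [ 0.567  0.306 -0.193  1.885  0.071  0.957 -1.254]
-1 (0.479, -0.2425, 0.041) -0.025 [ 0.518  0.535 -0.139  1.988  0.121  0.626 -1.296]
-1 (0.47, -0.1, 0.041) 0.25 [ 0.367  0.48  -0.271  2.113  0.23   0.575 -1.39 ]
-1 (0.46, 0, 0.041) 0.516 [ 0.349  0.496 -0.501  2.149  0.422  0.592 -1.512]
-1 (0.5565, 0.06, 0.041) 0.516 [ 0.227  0.625 -0.508  1.914  0.448  0.717 -1.6  ]
-1 (0.4755, 0.017, 0.041) 0.516 [ 0.329  0.521 -0.524  2.111  0.445  0.616 -1.561]
```

```bash
python3 - <<'E'
from h import *
from station import *
arm.movep((.479,-.2425,.2),ori(-.025,-1))
c=camera("wrist"); cv2.imwrite("pics/w1.png",c["pixels"][:,:,::-1])
s=arm.get_state(); print(s["time_s"],s["ee_pos"],s["wrist_force"])
for n,X in(("blue",(.479,-.27,.11)),("orange",(.479,-.214,.11)),("tcp",s["ee_pos"])): print(n,proj(c,X))
np.save("w1.npy",dict(c),allow_pickle=True)
E
```

```text
2.0667 [ 0.47861101 -0.24372651  0.20000632] [ 0.04959091 -0.9077582  -0.1591081 ]
blue [357.94317492 245.59526653]
orange [282.94085466 247.51470283]
tcp [323.19116607 291.73196175]
```

View pics/w1.png

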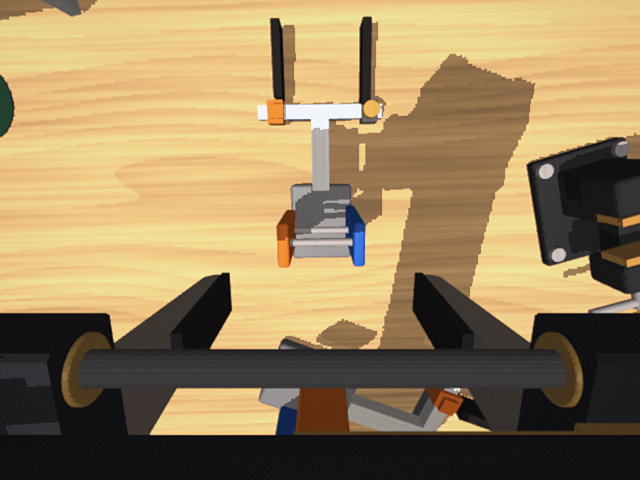

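```bash
python3 - <<'E'
from h import *
c=np.load("w1.npy",allow_pickle=True).item()
np.set_printoptions(precision=4,suppress=True)
im=c["pixels"]; cv2.imwrite("pics/w1c.png",cv2.resize(im[0:280,240:400,::-1],None,fx=2.1,fy=2.1,interpolation=2))
cv2.imwrite("pics/w1d.png",cv2.resize(im[190:280,250:390,::-1],None,fx=5,fy=5,interpolation=2))
hsv=cv2.cvtColor(im,cv2.COLOR_RGB2HSV)
for n,u,v,z in(("tipL_in",282,18,.036),("tipL_out",271,18,.036),("tipR_in",361,17,.036),("tipR_out",371,17,.036),("rootLi",285,98,.036),("rootRi",360,95,.036),("cbL",258,113,.04),("cbR",383,110,.04)):
    print(n,onz(c,u,v,z))
E
```

```text
tipL_in [ 0.6562 -0.2147  0.036 ]
tipL_out [ 0.6565 -0.2056  0.036 ]
tipR_in [ 0.6552 -0.2802  0.036 ]
tipR_out [ 0.655  -0.2884  0.036 ]
rootLi [ 0.5942 -0.2141  0.036 ]
rootRi [ 0.5949 -0.2793  0.036 ]
cbL [ 0.582  -0.1904  0.04  ]
cbR [ 0.5816 -0.2988  0.04  ]
```

View pics/w1c.png

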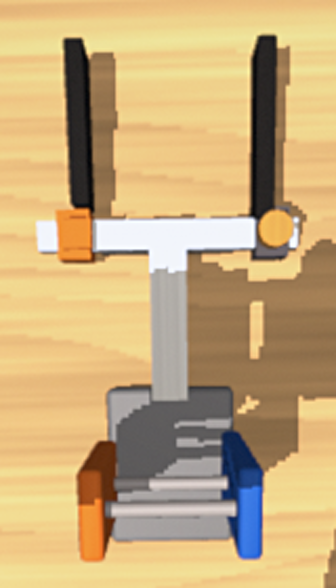

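View pics/w1d.png

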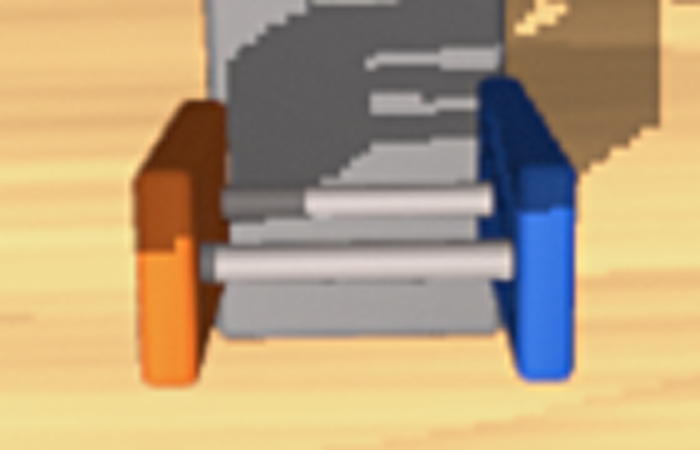

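```bash
python3 - <<'E'
from h import *
from station import *
np.set_printoptions(precision=4,suppress=True)
o=ori(-.02,-1)
arm.line_to((.480,-.2428,.12),.1,o); arm.line_to((.480,-.2428,.042),.08)
s=arm.get_state(); print(s["time_s"],s["ee_pos"],s["wrist_force"],s["grip_width"])
for w in(.75,.72,.70,.685):
    hand.grip(w); s=arm.get_state(); print(w,s["time_s"],s["ee_pos"],s["wrist_force"],s["moment"],s["grip_width"]*92)
c=camera("wrist"); cv2.imwrite("pics/w2.png",c["pixels"][:,:,::-1])
c=camera("scene"); cv2.imwrite("pics/s2.png",c["pixels"][:,:,::-1])
E
```

```text
4.1417 [ 0.4804 -0.243   0.0425] [0.3593 0.5007 0.1875] 1.001352590735051
0.75 4.6583 [ 0.48   -0.2428  0.0421] [ 0.3114  1.2295 -0.04  ] [-0.0089  0.0198  0.001 ] 68.66273300491164
0.72 4.9083 [ 0.48   -0.2429  0.042 ] [-0.5184  0.0322  0.1098] [-0.0131 -0.0074  0.0211] 66.52015290992169
0.7 5.1417 [ 0.48   -0.2431  0.042 ] [-0.4046 -1.191  -1.6063] [-0.1958  0.076  -0.1183] 64.59603980782602
0.685 5.3667 [ 0.48  -0.243  0.042] [-0.1803 -2.7096 -0.0373] [-0.3276 -0.0631 -0.1065] 63.072181794340956
```

View pics/w2.png

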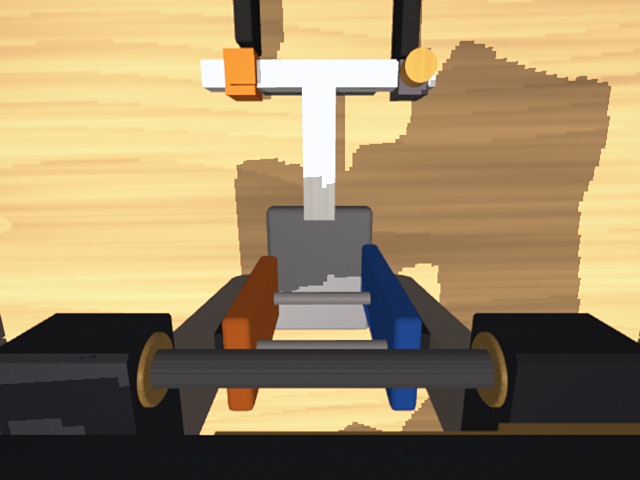

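View pics/s2.png

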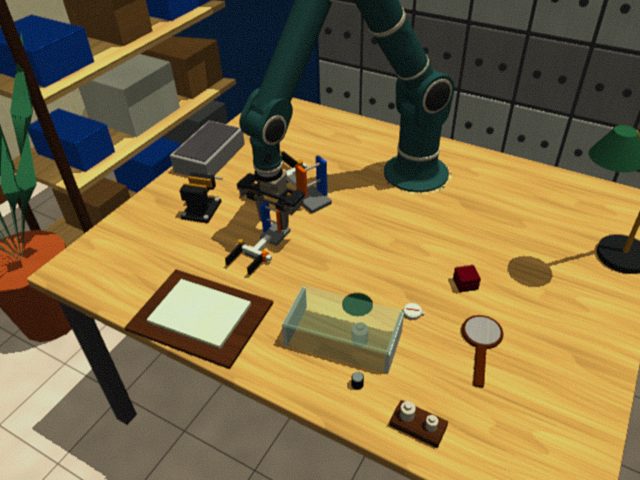

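```bash
python3 - <<'E'
from h import *
from station import *
np.set_printoptions(precision=4,suppress=True)
for p,y in(((.472,-.14,.042),.2),((.46,0,.042),.516)):
    arm.line_to(p,.1,ori(y,-1)); s=arm.get_state(); print(s["time_s"],s["ee_pos"],s["wrist_force"],s["moment"],s["grip_width"]*92)
for n in("wrist","scene","top"):
    c=camera(n); cv2.imwrite(f"pics/{n}3.png",c["pixels"][:,:,::-1]); np.save(f"{n}3.npy",dict(c),allow_pickle=True)
E
```

```text
6.65 [ 0.472  -0.1394  0.042 ] [0.1498 3.0376 2.0186] [0.6633 0.0273 0.0267] 63.001150723129896
8.2083 [0.46   0.0002 0.042 ] [0.6621 1.567  1.2932] [ 0.3004 -0.0326  0.0411] 63.11340210610332
```

View pics/wrist3.png

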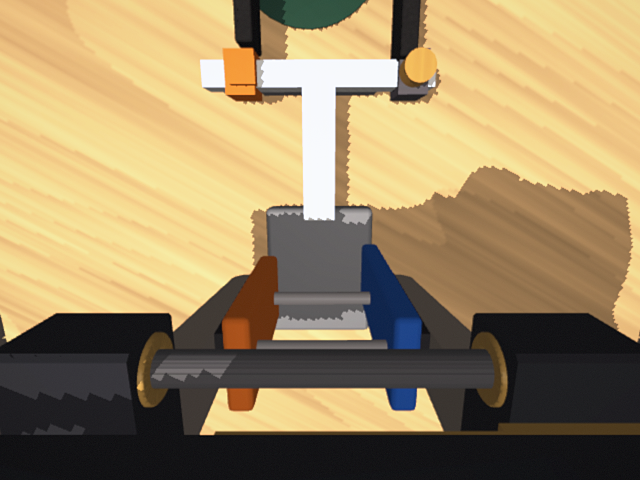

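View pics/scene3.png

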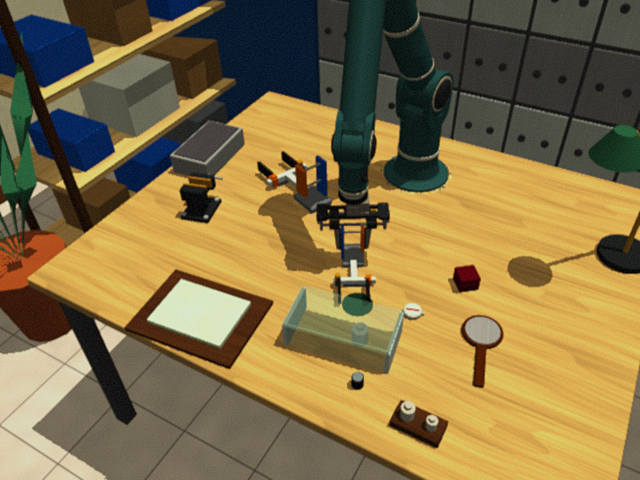

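View pics/top3.png

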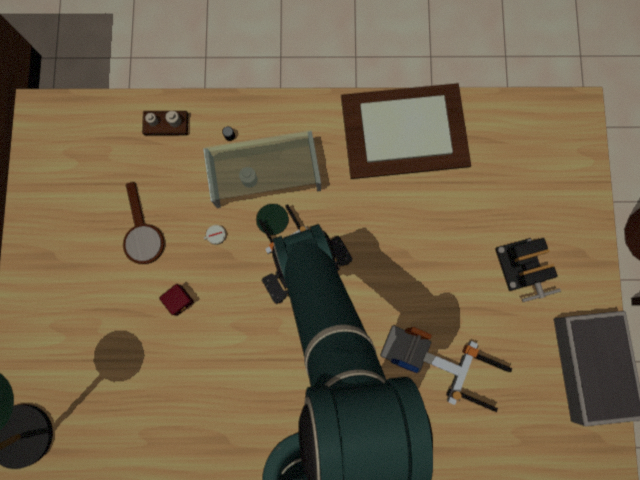

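```bash
python3 - <<'E'
from h import *
np.set_printoptions(precision=4,suppress=True)
c=np.load("wrist3.npy",allow_pickle=True).item()
yaw=.516; P=np.array([.46,.0002]); f=np.array([np.cos(yaw),np.sin(yaw)]); l=np.array([-f[1],f[0]])
def loc(u,v,z):
    q=onz(c,u,v,z)[:2]-P; return np.array([q@f,q@l])
for n,u,v,z in(("Lin root",260,50,.036),("Lin top",258,4,.036),("Rin root",393,55,.036),("Rin top",394,4,.036),("cbL front",202,60,.039),("cbR",436,60,.039),("shaft L",303,215,.039),("shaft R",335,215,.039),("shaft L far",303,90,.039),("shaft R far",335,90,.039),("orange top",237,364,.11),("blue top",404,364,.11)): print(n,loc(u,v,z))
cv2.imwrite("pics/w3c.png",cv2.resize(c["pixels"][0:130,190:450,::-1],None,fx=3,fy=3,interpolation=2))
E
```

```text
Lin root [0.1126 0.028 ]
Lin top [0.1307 0.0281]
Rin root [ 0.1105 -0.0313]
Rin top [ 0.1307 -0.0307]
cbL front [0.1078 0.0533]
cbR [ 0.1078 -0.0497]
shaft L [0.0389 0.0096]
shaft R [ 0.0389 -0.0059]
shaft L far [0.0955 0.0089]
shaft R far [ 0.0955 -0.0054]
orange top [0.0026 0.0274]
blue top [ 0.0027 -0.0257]
```

View pics/w3c.png

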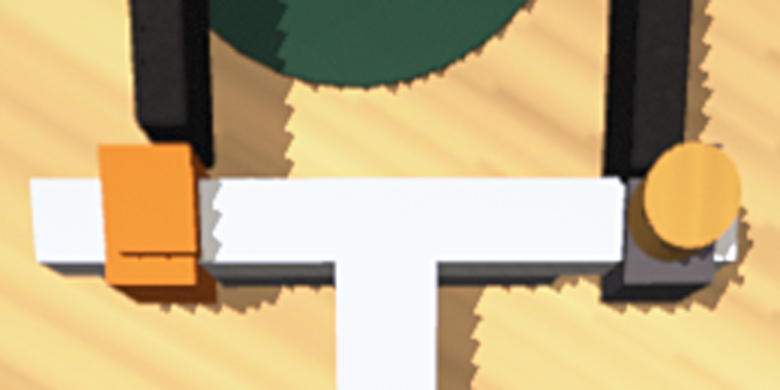

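```bash
python3 - <<'E'
from h import *
from station import *
np.set_printoptions(precision=4,suppress=True)
f=np.array([np.cos(.516),np.sin(.516),0]); E=np.array([.573,.0753,.042])
arm.line_to(E-.1*f,.08); arm.line_to(E-.05*f,.05)
s=arm.get_state(); print(s["time_s"],s["ee_pos"],s["wrist_force"],s["moment"],s["grip_width"]*92)
for n in("wrist","scene","top"):
    c=camera(n); np.save(f"{n}4.npy",dict(c),allow_pickle=True); im=c["pixels"][:,:,::-1]
    if n=="scene": im=cv2.resize(im[250:380,270:430],None,fx=5,fy=4.5,interpolation=2)
    if n=="top": im=cv2.resize(im[120:250,190:340],None,fx=5,fy=4.5,interpolation=2)
    cv2.imwrite(f"pics/{n}4.png",im)
E
```

```text
10.1167 [0.5295 0.0506 0.042 ] [ 1.3952  0.0514 -2.571 ] [ 0.0137 -0.0015  0.0261] 63.2054881893513
```

View pics/wrist4.png

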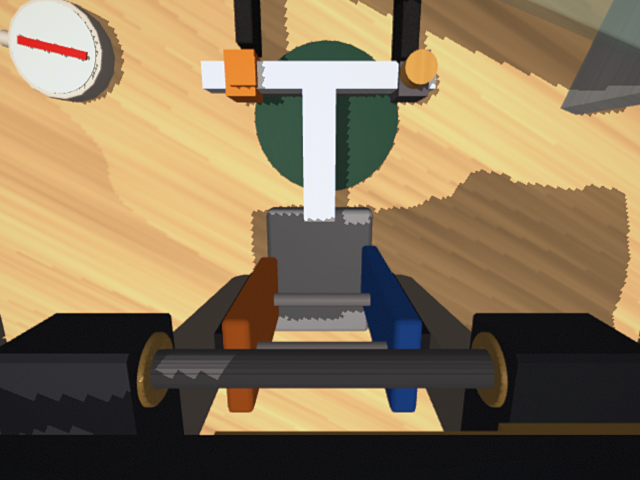

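View pics/scene4.png

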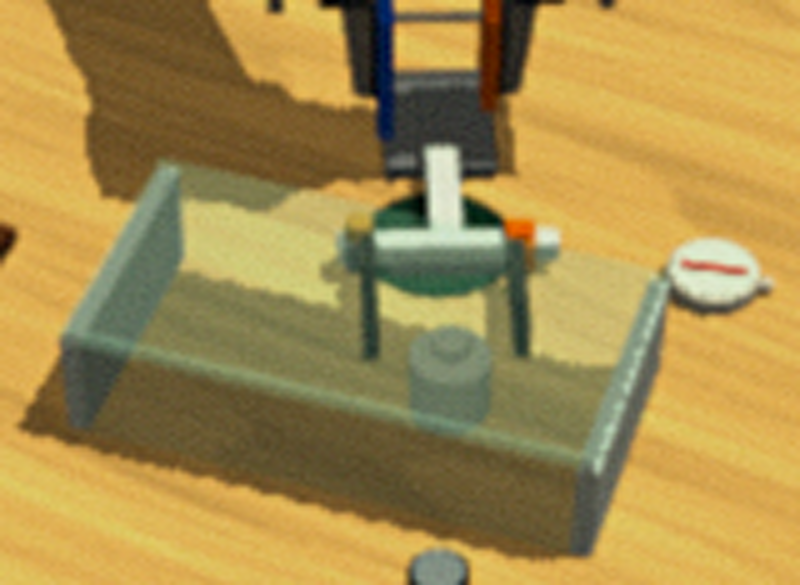

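View pics/top4.png

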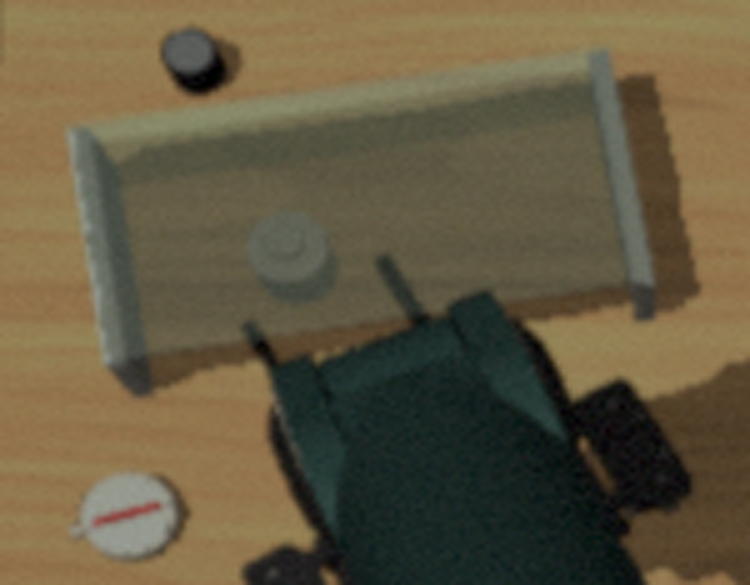

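```bash
python3 - <<'E'
from h import *
np.set_printoptions(precision=4,suppress=True)
T=np.load("top4.npy",allow_pickle=True).item()
tr=lambda u,v:(190+(u+.5)/5-.5,120+(v+.5)/4.5-.5)
yaw=.516; f=np.array([np.cos(yaw),np.sin(yaw)]); l=np.array([-f[1],f[0]]);P=np.array([.5295,.0506])
for n,u,v,z in(("tipL",250,325,.036),("tipR",382,259,.036),("W face",287,250,.044),("knob",287,238,.058)):
    q=onz(T,*tr(u,v),z)[:2]; print(n,q,(q-P)@f,(q-P)@l)
print(((np.array([.7045,.1475])-P)@f,(np.array([.7045,.1475])-P)@l))
E
```

```text
tipL [0.6643 0.1657] 0.17402720623688325 0.03365737433739643
tipR [0.7004 0.1028] 0.17440486077368952 -0.03896251883105544
W face [0.7032 0.1476] 0.1989419820078362 -0.0013838815626162576
knob [0.7055 0.1457] 0.2000190058634436 -0.004159124768038276
(np.float64(0.20002589102636184), np.float64(-0.0020622606794554704))
```

```bash
cat >> h.py <<'E'
yaw=.516; F=np.array([np.cos(yaw),np.sin(yaw),0]); L=np.array([-F[1],F[0],0])
def edges(c):
    # jaw top/inner edges on rows near the jaw roots of the wrist picture
    g=cv2.cvtColor(c["pixels"],cv2.COLOR_RGB2GRAY)
    b=cv2.GaussianBlur(g[8:36,:].mean(0).reshape(1,-1).astype(np.float32),(1,1),0)[0]
    return b
def rep(tag,s):
    w=s["wrist_force"];m=s["moment"]
    print(tag,"t%.2f w%.2f fF%.2f fL%.2f fz%.2f m"%(s["time_s"],s["grip_width"]*92,w@F,w@L,w[2]),np.round([m@F,m@L,m[2]],3),np.round(s["ee_pos"],4))
E
python3 - <<'E'
from h import *
from station import *
E=np.array([.573,.0753,.042])
for d in(.03,.015,0):
    arm.line_to(E-d*F,.04); rep(d,arm.get_state())
for n in("wrist","scene","top"):
    c=camera(n); np.save(f"{n}5.npy",dict(c),allow_pickle=True); im=c["pixels"][:,:,::-1]
    if n=="scene": im=cv2.resize(im[250:380,270:430],None,fx=5,fy=4.5,interpolation=2)
    cv2.imwrite(f"pics/{n}5.png",im)
E
```

```text
0.03 t10.92 w63.09 fF1.22 fL0.78 fz-2.52 m [ 0.064 -0.213 -0.012] [0.5474 0.0609 0.0421]
0.015 t11.44 w63.13 fF0.47 fL0.08 fz-2.67 m [ 0.064 -0.198  0.047] [0.5605 0.0683 0.042 ]
0 t11.97 w63.17 fF0.98 fL-0.26 fz-2.05 m [ 0.04  -0.227  0.006] [0.5735 0.0757 0.042 ]
```

View pics/wrist5.png

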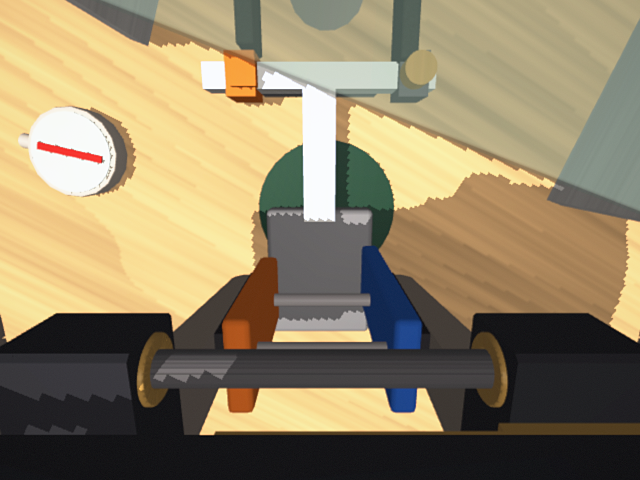

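View pics/scene5.png

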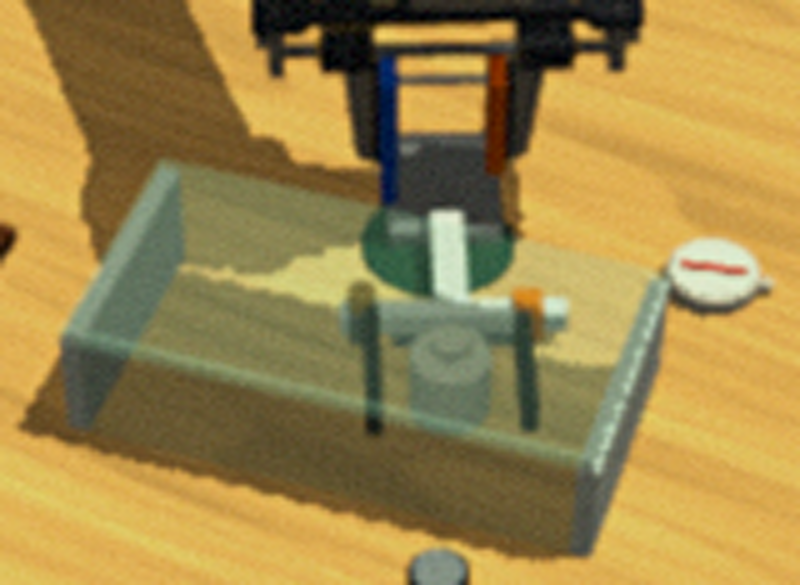

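```bash
python3 - <<'E'
from h import *
from station import *
for w in(56,50,46,43):
    hand.grip(w/92); rep(w,arm.get_state())
c=camera("wrist"); np.save("wrist6.npy",dict(c),allow_pickle=True)
cv2.imwrite("pics/wrist6.png",cv2.resize(c["pixels"][0:130,190:450,::-1],None,fx=3,fy=3,interpolation=2))
E
```

```text
56 t12.43 w56.26 fF0.05 fL-1.88 fz-1.99 m [-0.304 -0.061 -0.079] [0.5732 0.0748 0.0421]
50 t12.73 w50.04 fF-0.46 fL-2.33 fz-0.79 m [-0.394 -0.077 -0.201] [0.5731 0.0751 0.0421]
46 t13.01 w46.08 fF0.10 fL-1.51 fz-0.67 m [-0.377 -0.087 -0.133] [0.5731 0.0752 0.0421]
43 t13.27 w43.28 fF-0.37 fL-0.33 fz-0.10 m [-0.395 -0.109 -0.172] [0.573  0.0754 0.042 ]
```

View pics/wrist6.png

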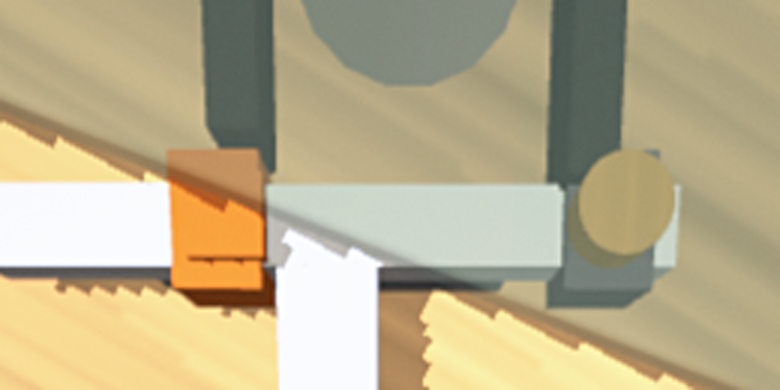

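```bash
python3 - <<'E'
from h import *
from station import *
ims=[]
for w in(41.5,40.5,39.5,38.8,38.3):
    hand.grip(w/92); rep(w,arm.get_state())
    c=camera("wrist"); np.save("wrist_%d.npy"%(w*10),dict(c),allow_pickle=True)
    ims.append(cv2.resize(c["pixels"][0:60,230:420,::-1],None,fx=4,fy=2,interpolation=2))
cv2.imwrite("pics/m7.png",np.vstack(ims)[:600])
E
```

```text
41.5 t13.54 w41.56 fF0.41 fL-2.23 fz-1.25 m [-0.402 -0.209 -0.196] [0.573  0.0753 0.042 ]
40.5 t13.81 w40.38 fF0.17 fL-1.25 fz-1.18 m [-0.37  -0.17  -0.164] [0.573  0.0753 0.042 ]
39.5 t14.07 w39.59 fF-0.44 fL-1.86 fz-1.23 m [-0.445 -0.12  -0.168] [0.573  0.0753 0.042 ]
38.8 t14.34 w38.95 fF-0.45 fL-2.37 fz-0.53 m [-0.407 -0.081 -0.197] [0.573  0.0753 0.042 ]
38.3 t14.61 w38.54 fF-0.35 fL-1.63 fz-0.73 m [-0.416 -0.123 -0.17 ] [0.573  0.0753 0.042 ]
```

View pics/m7.png

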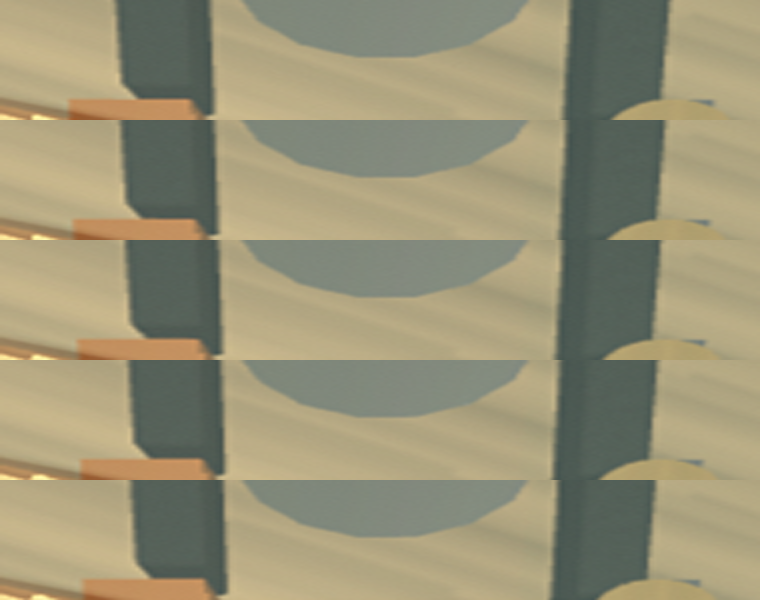

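```bash
cat >> h.py <<'E'
def sub(row,a,b,frac=.5):
    # sub-pixel crossing between a (outside) and b (inside)
    r=row[a:b+1] if a<b else row[b:a+1][::-1]
    hi,lo=r[:4].mean(),r.min(); th=(hi+lo)/2
    i=np.argmax(r<th); x=i-1+(r[i-1]-th)/(r[i-1]-r[i]); return a+x if a<b else a-x
def jaws(c):
    r=c["pixels"][:,:,0].astype(float); o=[]
    for y in range(2,36,2):
        row=r[y]; o.append((sub(row,246,276),sub(row,408,380)))
    o=np.array(o); return o.mean(0),(o[:,1]-o[:,0]).mean()
E
python3 - <<'E'
from h import *
for w in(415,405,395,388,383):
    print(w,jaws(np.load(f"wrist_{w}.npy",allow_pickle=True).item()))
E
```

```text
415 (array([259.04997611, 396.15411112]), np.float64(137.10413500649193))
405 (array([260.21863283, 395.07975588]), np.float64(134.86112305077464))
395 (array([261.37593323, 393.99559973]), np.float64(132.61966649317077))
388 (array([262.14900237, 393.16171357]), np.float64(131.01271119317417))
383 (array([262.71178539, 392.64288538]), np.float64(129.93109999850492))
```

```bash
python3 - <<'E'
from h import *
from station import *
for w in(37.7,37.2,36.8,36.5,36.2):
    hand.grip(w/92); s=arm.get_state()
    c=camera("wrist"); j=jaws(c); rep(w,s); print("   ",j, "gap",j[1]/2.243-16)
    np.save("wrist_%d.npy"%(w*10),dict(c),allow_pickle=True)
    if j[1]/2.243-16 > 38.3+0 and w-36.4+40 < j[1]/2.243-16-.5: print("stall"); break
E
```

```text
37.7 t14.88 w37.92 fF0.63 fL-0.63 fz-0.91 m [-0.303 -0.123 -0.15 ] [0.573  0.0754 0.042 ]
    (array([263.07429688, 391.80886286]), np.float64(128.7345659868587)) gap 41.39392152780148
37.2 t15.14 w37.47 fF0.77 fL-0.39 fz-0.77 m [-0.316 -0.116 -0.081] [0.573  0.0754 0.042 ]
    (array([263.30462827, 391.07502723]), np.float64(127.77039896484088)) gap 40.96406552155189
36.8 t15.41 w37.11 fF-0.10 fL-0.35 fz-1.14 m [-0.18  -0.156 -0.054] [0.5729 0.0754 0.042 ]
    (array([263.40826452, 390.50129953]), np.float64(127.09303500788744)) gap 40.66207534903587
36.5 t15.68 w36.54 fF-0.28 fL-1.31 fz-0.80 m [-0.245 -0.175 -0.086] [0.573  0.0753 0.042 ]
    (array([263.26608091, 390.17715134]), np.float64(126.91107043109747)) gap 40.58094981324007
36.2 t15.94 w36.28 fF-0.23 fL-1.21 fz-0.82 m [-0.273 -0.144 -0.095] [0.573  0.0753 0.042 ]
    (array([263.17589827, 389.92572982]), np.float64(126.74983155412447)) gap 40.50906444677863
stall
```

```bash
python3 - <<'E'
from h import *
from station import *
E=np.array([.573,.0753,.042])
for w in(35.8,35.4,35.0):
    arm.line_to(E-L*(36.2-w)/2000,.01)
    hand.grip(w/92); s=arm.get_state()
    c=camera("wrist"); j=jaws(c); rep(w,s); g=j[1]/2.243-16; print("   ",j, "gap %.2f compr %.2f"%(g,g-(41.93-38.3+w)))
    np.save("wrist_%d.npy"%(w*10),dict(c),allow_pickle=True)
    if g-(41.93-38.3+w)>2: break
cv2.imwrite("pics/w8.png",cv2.resize(c["pixels"][0:130,190:450,::-1],None,fx=3,fy=3,interpolation=2))
E
```

```text
35.8 t16.46 w36.12 fF0.03 fL-0.92 fz-1.08 m [-0.174 -0.263 -0.082] [0.5731 0.0752 0.042 ]
    (array([262.93543998, 389.45569491]), np.float64(126.52025492512658)) gap 40.41 compr 0.98
35.4 t16.98 w35.65 fF1.23 fL-2.23 fz-1.10 m [-0.11  -0.259 -0.051] [0.5732 0.075  0.042 ]
    (array([262.66448408, 388.97721502]), np.float64(126.31273093707156)) gap 40.31 compr 1.28
35.0 t17.49 w35.11 fF0.44 fL0.05 fz-2.08 m [-0.028 -0.229 -0.084] [0.5733 0.0748 0.042 ]
    (array([262.38033371, 388.47428462]), np.float64(126.09395090614683)) gap 40.22 compr 1.59
```

View pics/w8.png

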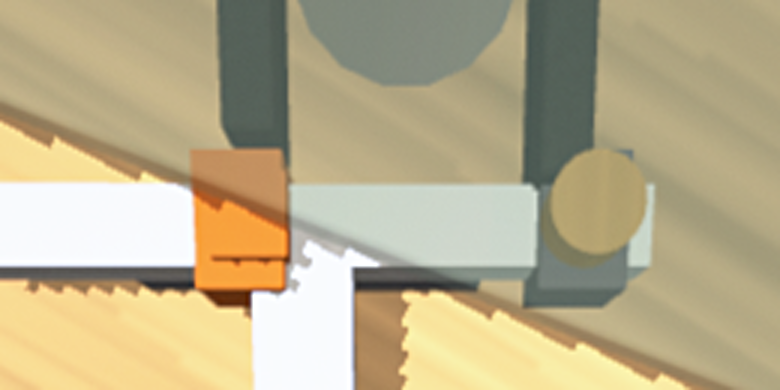

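```bash
python3 - <<'E'
from h import *
from station import *
E=np.array([.573,.0753,.042])-L*.0007
arm.line_to(E,.01); hand.grip(34.8/92); arm.dwell(.4)
def look(t):
    s=arm.get_state(); c=camera("wrist"); j=jaws(c); rep(t,s); g=j[1]/2.243-16; print("   ",j,"gap %.2f compr %.2f"%(g,g-(41.93-38.3+34.8))); return c
a=look("grip")
arm.line_to(E-.02*F,.03); b=look("20")
arm.line_to(E-.045*F,.03); d=look("45")
cv2.imwrite("pics/m9.png",np.vstack([cv2.resize(c["pixels"][0:90,190:450,::-1],None,fx=3,fy=2.2,interpolation=2) for c in(a,b,d)])[:600])
E
```

```text
grip t18.41 w35.17 fF0.96 fL-0.55 fz-2.20 m [-0.014 -0.347  0.006] [0.5734 0.0747 0.042 ]
    (array([262.24730877, 388.2224797 ]), np.float64(125.97517093751193)) gap 40.16 compr 1.73
20 t19.27 w35.37 fF-0.26 fL0.44 fz-0.37 m [ 0.033 -0.165 -0.008] [0.5555 0.0644 0.042 ]
    (array([262.02298091, 388.03923089]), np.float64(126.01624997753306)) gap 40.18 compr 1.75
45 t20.31 w34.80 fF1.13 fL-0.83 fz-0.73 m [-0.011 -0.178  0.025] [0.5339 0.0521 0.042 ]
    (array([262.23948097, 387.97036171]), np.float64(125.73088073744641)) gap 40.05 compr 1.62
```

View pics/m9.png

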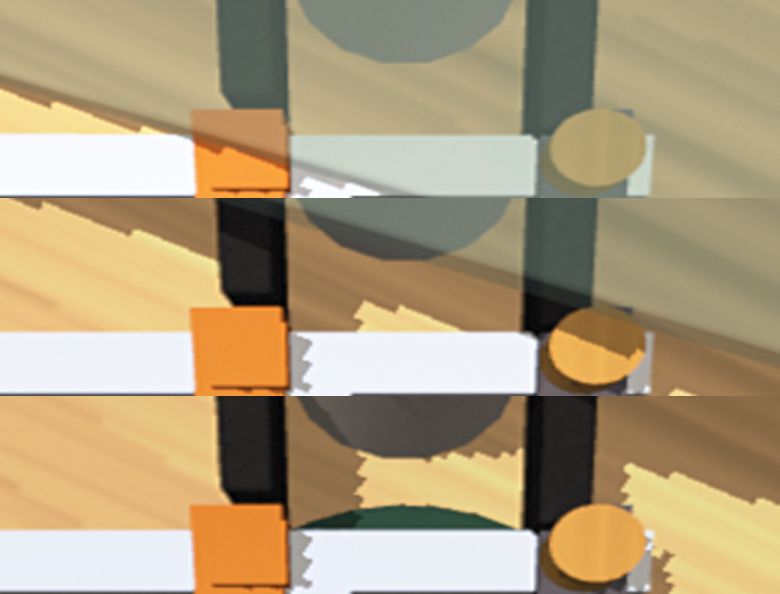

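```bash
python3 - <<'E'
from h import *
from station import *
E=np.array([.573,.0753,.042])-L*.0007
arm.line_to(E-.08*F,.04); rep(80,arm.get_state()); arm.line_to(E-.113*F,.04); arm.dwell(.2); rep(113,arm.get_state())
for n in("wrist","scene","top"):
    c=camera(n); np.save(f"{n}10.npy",dict(c),allow_pickle=True); im=c["pixels"][:,:,::-1]
    if n=="scene": im=cv2.resize(im[250:350,300:420],None,fx=6,fy=6,interpolation=2)
    if n=="top": im=cv2.resize(im[180:260,220:340],None,fx=6,fy=6,interpolation=2)
    cv2.imwrite(f"pics/{n}10.png",im)
E
```

```text
80 t21.38 w35.20 fF-0.69 fL0.06 fz-0.41 m [-0.045 -0.067 -0.034] [0.5033 0.0347 0.042 ]
113 t22.56 w34.84 fF-2.32 fL-1.11 fz1.22 m [-0.012  0.28  -0.026] [0.4745 0.0185 0.0419]
```

View pics/wrist10.png

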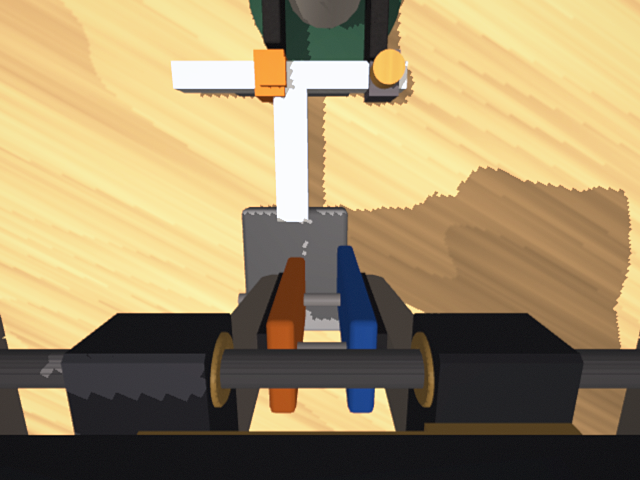

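View pics/scene10.png

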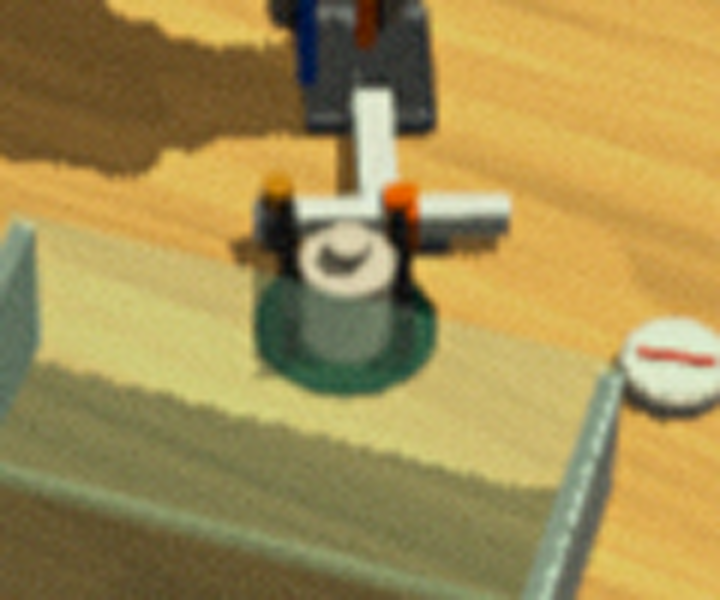

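View pics/top10.png

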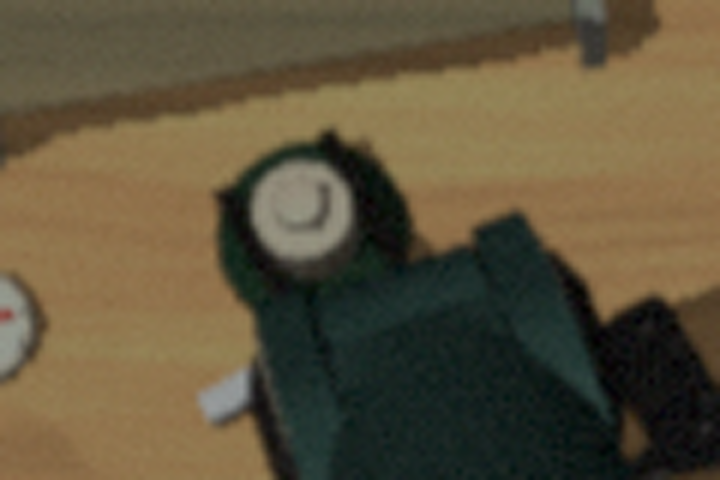

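```bash
python3 - <<'E'
from h import *
T=np.load("top10.npy",allow_pickle=True).item();S=np.load("scene10.npy",allow_pickle=True).item()
pad=np.array([.6057,.0913])
for q in(onz(T,269.9,214.75,.044),onz(S,357.4,292.9,.044)):
    d=q[:2]-pad; print(q,d@F[:2],d@L[:2])
E
```

```text
[0.60571535 0.09154558 0.044     ] 0.00013452356893901626 0.00020602717796322655
[0.60735874 0.09279714 0.044     ] 0.0021814727785082113 0.00048378041152193725
```

```bash
python3 - <<'E'
from h import *
from station import *
for w in(36,37,38,40,44,50,57,63):
    hand.grip(w/92)
rep("63",arm.get_state())
c=camera("wrist"); cv2.imwrite("pics/w11.png",c["pixels"][:,:,::-1])
E
```

```text
63 t24.78 w63.15 fF0.35 fL0.75 fz-3.29 m [0.107 0.04  0.103] [0.4751 0.0189 0.042 ]
```

View pics/w11.png

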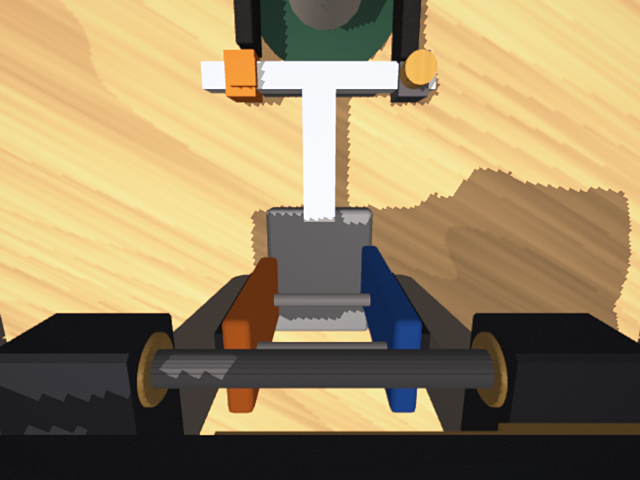

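Jaws are open with the weight (centre near column 324) midway between the inner faces (about 260 and 393). Now I'll release the handle and withdraw straight up.

```bash
python3 - <<'E'
from h import *
from station import *
for w in(66,69,75): hand.grip(w/92)
hand.grip(1.0); rep("open",arm.get_state())
p=arm.get_state()["ee_pos"]; arm.line_to((p[0],p[1],.22),.1)
c=camera("wrist"); cv2.imwrite("pics/w12.png",c["pixels"][:,:,::-1])
arm.line_to((p[0],p[1],.28),.1)
arm.goto_joints([1.245, 0.468, -0.012, 1.603, 0.006, 1.071, -0.056]); arm.dwell(.3); rep("home",arm.get_state())
for n in("scene","top"):
    c=camera(n); np.save(f"{n}13.npy",dict(c),allow_pickle=True); cv2.imwrite(f"pics/{n}13.png",c["pixels"][:,:,::-1])
E
```

```text
open t26.09 w91.99 fF-0.04 fL0.24 fz0.50 m [0.003 0.051 0.009] [0.4751 0.0189 0.042 ]
home t31.64 w92.09 fF0.02 fL-0.09 fz-0.04 m [ 0.011 -0.028 -0.024] [ 0.1819 -0.6239  0.2143]
```

View pics/w12.png

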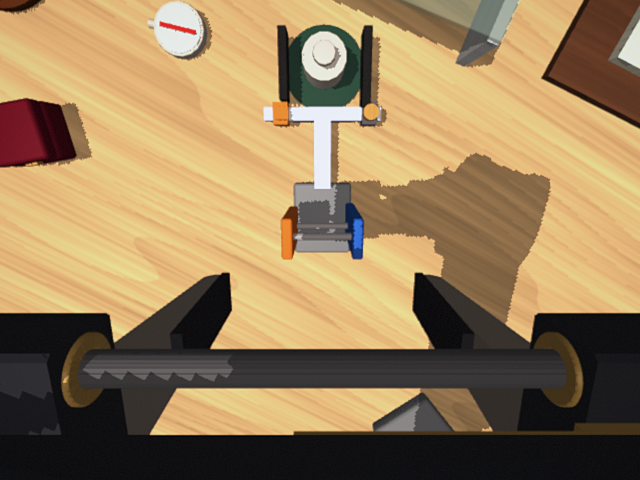

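View pics/scene13.png

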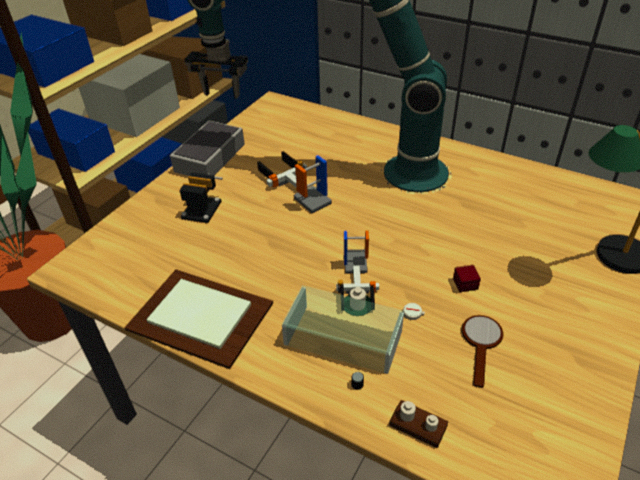

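View pics/top13.png

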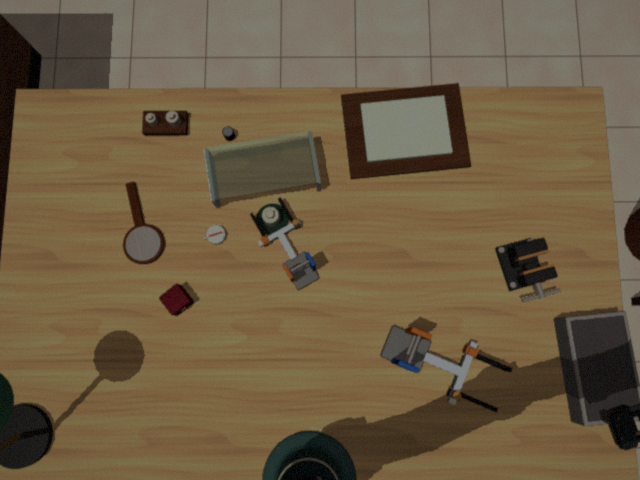

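```bash
python3 -c "
from station import arm
print(arm.hand_in(), arm.get_state()['time_s'])"
```

```text
the job is handed in; nothing more can be done
the job is handed in; nothing more can be done
```

I drew the weight out from under the glass with the reacher and stood it on the felt pad. I then released the reacher and handed the job in after about 32 s of the 72 s allowed; no verdict is reported.

**Gripping:** I slid the reacher in with the jaws centred on the weight and closed it in small steps. The wrist images showed the jaw gap stop shrinking at about 40 mm. I squeezed until the jaw spring was compressed by about 1.7 mm, roughly 5 N per jaw. That force is estimated from the spring, not measured directly.

**Drawing out:** I pulled along the jaws for 113 mm, and the wrist images taken along the way showed no slip between weight and jaws.

**Last checks:**
- **Weight:** It stands upright on the pad. While it was still gripped, the top camera put its axis within 1 mm of the pad centre and the scene camera about 2 mm off. I did not measure it again after release, but the final pictures show it central.
- **Reacher:** It stands on its sole, with clear gaps between both open jaws and the weight.
- **Arm:** It is back at its start pose and touches nothing.
- **Bystanders:** The compass, ring box and mirror look unmoved, judged by eye from the before and after pictures.

No check failed. Only my first estimate of the clamped jaw's position, about 34 mm off the centre line, disagreed with closer views, which put it near 37 mm. I corrected for that before closing the jaws.

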